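Restock the staple cartons: old ones forward, new ones behind

ROBOT

A 6-joint arm with a two-finger parallel gripper is mounted at the origin on the work surface. World frame = base frame: x ahead of the robot, y to its left, z up, the work surface at z = 0. Lengths are in m, angles in degrees, forces in N, time in s.
With the tool pointing down it reaches from about 0.425 to 0.925 m from the base axis. Payload 12.5 kg.
Tool frame: the origin (TCP) lies at the very end of the fingers, on their centre line; the grasp point (between the pads) lies 19 mm behind it; z points along the fingers, y is the line along which they close (so a half turn about z gives the same grasp; the last joint's range is limited). The gripper opens to 85 mm and grips with 20 to 120 N. Pads are 22 mm wide; open, the fingers measure 114 mm over their backs; the gripper's body (76 mm by 85 mm) begins 54 mm behind the grasp point. The pads swing forward as they close: fully open they stand 13 mm farther back than shut.
Start: joints at [-78.759, 28.126, 89.318, -0, 62.55, -6.05], TCP at [0.186, -0.597, 0.231] pointing down, gripper open.
Joint ranges: [-177.58, 177.58], [-47.91, 125.51], [2.72, 160], [-65.01, 245.01], [3.68, 167.84], [-153.87, 153.87]. Speed limits (degrees/s): [127.2, 127.2, 159.86, 180, 180, 180].

INTERFACE

Orientations are given as [roll, pitch, yaw] about the fixed x, y, z axes, in that order (R = Rz(yaw) Ry(pitch) Rx(roll)).
In Python, from cell import r gives the robot as it stands. The module is installed in compiled form; this text tells all that it offers.
- The arm moves only by the tool send_rows, never from a script. Its argument "steps" is a list of rows, each an object of numbers: "ax", "ay", "az": the turn, a rotation vector about the tool's x, y, z normalised to -1 to 1, where 1 is 90 degrees; "dx", "dy", "dz": the shift along the tool's x, y, z normalised to -1 to 1, where 1 is 0.3 m; "jaw": the opening, from -1 (shut) to 1 (fully open). In form: [{"ax": .., "ay": .., "az": .., "dx": .., "dy": .., "dz": .., "jaw": ..}, ...]. A call has 1 to 20 rows; each row is the pose to reach, as a shift and turn from the pose commanded when the call began, along the tool's axes at that moment; what a row does not reach only later rows make up. A row lasts 1/10 s, in which the tool goes at most 50 mm and 8.59 degrees, less where a joint would pass 70% of its speed; a pose out of reach is approached as far as the arm can. A call with a number of a shift or a turn outside -1 to 1 is refused whole. A call with a gripper value outside its range is refused whole. The fingers move at their own pace and stop on an object; "grip_force" is the grip in N (left out, the last holds). Time passes only in rows, so rows that repeat a pose let the fingers close. It gives the time, the measured TCP pose, the force, the opening and the grip force at its end, in the units of the state.
- r.state(): the state, without advancing time (a new reading comes with each control period).
- r.read_camera(name): name is "scene" or "top"; returns the picture (400x640x3 uint8, blue, green, red); there is no depth.
- r.camera_params(name): a dict with "fx", "fy", "cx", "cy" (pixels), "extrinsics" (4x4, takes a point from world to camera coordinates). Camera axes: x right, y up, looking along -z (the intrinsics and any distortion apply to the point x, -y, -z); pixel columns grow to the right and rows downward; lengths in m; the calibration is good to about 2 mm. A picture is of the moment at which its call begins. camera_params takes no time and is no camera call.
- r.close_job(): hands the job in; it is judged then, once.
The state is a dict: "t": time; "q": joint angles; "joint_vel": joint speeds; "joint_efforts": joint torques, N m; "position": TCP position; "tool_rot": TCP orientation; "ft_force": force on the tool from outside, world axes, zero at the start; "torque": the same for the moment, N m; "opening": finger opening in m; "finger_force": force on a finger pad.
Only numpy, scipy, OpenCV 4.12 (cv2) and the standard library are available. Lean on these libraries where they do the work, as an engineer would, in place of code of your own. Each camera call takes 0.05 s, during which the arm holds its last target. There are 200 camera calls.

TASK

In the top tier of the letter tray, slide the two old staple cartons forward along their bin, without lifting them, until they stand up against the bin's front lip; then stand the two new cartons from the desk behind them in the same bin. Leave all four upright and square in one closed-up row with no gaps, and leave everything else where it is.

Things in the scene. Friction and masses are not known exactly. Their poses are not given: they have to be found in the camera images.
- tray: fixed three-tier letter tray in smoke plastic, 254 deep (x) x 326 wide (y) x 184 mm high; origin at the centre of its underside, on the desk. x points to its back (away from the robot at yaw 0), y to its left, z up. Its open top tier has a floor 138 mm above the desk, side and back walls 4 mm thick that end 184 mm above the desk, and a lower front lip; the top tier is filled by three bins side by side, whose centres lie at y = -105, 0 and +105 mm, in an order that changes
- stock_bin: the fixed drop-in bin in the top tier that holds the row of cartons (the two bins beside it are the same and hold a round tub and a pile of note pads): grey plastic, outside 244 long (x, to its back) x 104 wide (y) mm, walls 2.5 mm, inside 239 x 99 mm, floor 3 mm; side and back walls end 35 mm above its underside, front lip 25 mm above it; origin at the centre of its underside, 138 mm above the desk; turned as the tray is
- row_front (a point): point on the stock bin's floor (141 mm above the desk), in the middle of the inner face of its front lip; x runs along the bin to its back (inner face of the back wall at x = 239 mm), y across it (inner faces of the side walls at +-49.5 mm), z up
- old_front: old stock, front one of the two in the stock bin: plain cardboard carton of staples with a paper band, 40 deep (its x) x 88 wide (its y) x 60 mm tall (its z), 0.17 to 0.32 kg; origin at the centre of its underside; front and back are alike, so turned by half a turn it looks and fits the same. At the start it stands in the bin, its 88 mm side across it, some way behind the front lip
- old_rear: old stock, rear one of the two in the stock bin, close behind the front one (at most 10 mm, no room for a finger between); at least 38 mm is free between it and the back wall: plain cardboard carton of staples with a paper band, 40 deep (its x) x 88 wide (its y) x 60 mm tall (its z), 0.17 to 0.32 kg; origin at the centre of its underside; front and back are alike, so turned by half a turn it looks and fits the same
- new_a: new stock, standing upright on the desk to the left of the tray at any angle: plain cardboard carton of staples with a paper band, 40 deep (its x) x 88 wide (its y) x 60 mm tall (its z), 0.17 to 0.32 kg; origin at the centre of its underside; front and back are alike, so turned by half a turn it looks and fits the same
- new_b: new stock, the other one on the desk, same as new_a: plain cardboard carton of staples with a paper band, 40 deep (its x) x 88 wide (its y) x 60 mm tall (its z), 0.17 to 0.32 kg; origin at the centre of its underside; front and back are alike, so turned by half a turn it looks and fits the same
- clip_tub: bystander: round lidded tub, 73 mm across, 55 mm tall, loose in another bin; origin at the centre of its underside
- note_pads: bystander: pile of three square note pads, 76 x 76 x 47 mm, loose in the third bin; origin at the centre of its underside
- hole_punch: bystander: steel two-hole punch with a press lever, 96 (x) x 116 (y) x 62 mm tall, loose on the desk among the new cartons; origin at the centre of its underside
- pencil_box: bystander: open wooden pencil box with a black gel pen and a yellow highlighter in it, 214 (x) x 70 (y) x 40 mm tall, on the desk close beside the tray, on its right; origin at the centre of its underside
Things that resemble listed ones, but are neither listed nor needed, are in the scene too. Leave any blue or yellow look-alike of the old_rear alone. What is shaped like the new_b but orange is not meant.

How it is judged (in metres and radians):
On the way:
1. the two old cartons have been slid forward to the front lip (x of old_front in the frame of row_front between 0.01 and 0.028 m and x of old_rear in the frame of row_front between 0.05 and 0.07 m), for 0.2 s.
At the end, for the whole second after the job is handed in: Carton centres behind the inner face of the front lip: old front within 28 mm, old rear 70, one new 114, the other 158 (closed up: 20, 60, 100, 140), old before new; all on the bin floor, upright within 0.09 rad, square within 0.12 rad, within 14 mm of the bin's middle line, at rest (all of step 1 and x of new_a in the frame of row_front between 0.09 and 0.158 m and x of new_b in the frame of row_front between 0.09 and 0.158 m and x of any of new_a, new_b in the frame of row_front below 0.114 m and z of old_front in the frame of row_front between -0.006 and 0.006 m and y of old_front in the frame of row_front between -0.014 and 0.014 m and angle between each of old_front, old_rear, new_a, new_b's own z axis and vertical below 0.09 rad and angle between the x axis of each of old_front, old_rear, new_a, new_b and the x axis of row_front, either way round below 0.12 rad and linear speed of each of old_front, old_rear, new_a, new_b below 0.02 m/s and z of old_rear in the frame of row_front between -0.006 and 0.006 m and y of old_rear in the frame of row_front between -0.014 and 0.014 m and z of new_a in the frame of row_front between -0.006 and 0.006 m and y of new_a in the frame of row_front between -0.014 and 0.014 m and z of new_b in the frame of row_front between -0.006 and 0.006 m and y of new_b in the frame of row_front between -0.014 and 0.014 m); the robot touches nothing.
It fails at once if the round tub, the note pads, the hole punch or the pencil box is shifted more than 25 mm from where it stood (distance of any of clip_tub, note_pads, hole_punch, pencil_box from where it was at the start of the episode above 0.025 m).
It fails at once if an old carton is lifted off the bin floor (more than 12 mm) instead of slid (z of any of old_front, old_rear in the frame of row_front above 0.012 m).
It fails at once if a carton is tipped over (more than 0.6 rad from upright) (angle between any of old_front, old_rear, new_a, new_b's own z axis and vertical above 0.6 rad).
It also fails if it takes over 72 s, if anything falls off the work surface, if the arm or the gripper's body presses on something with over 40 N, if the wrist force passes 120 N, or if a joint passes its speed limit or range.

## Working session

There is one attempt and no reset: what is moved stays moved. The work goes in short steps, Python scripts to look and compute and a tool call to move; the robot and the scene stay as the last step left them, time stands still between calls to the robot, and variables do not carry over. Pictures are saved under pics/ and viewed, at most 10 in all, crops included, and the job is handed in when it is done.

Besides the shell and the picture viewer there is one more tool, called after ">>>" as name(argument=value, ...) on one line, values as JSON. send_rows: Moves the arm, as the interface text tells. Its arguments: {"type":"object","properties":{"steps":{"type":"array","items":{"type":"object","properties":{"ax":{"type":"number","minimum":-1,"maximum":1},"ay":{"type":"number","minimum":-1,"maximum":1},"az":{"type":"number","minimum":-1,"maximum":1},"dx":{"type":"number","minimum":-1,"maximum":1},"dy":{"type":"number","minimum":-1,"maximum":1},"dz":{"type":"number","minimum":-1,"maximum":1},"jaw":{"type":"number"}}}},"grip_force":{"type":"number"}},"required":["steps"]}

```bash
mkdir -p pics
python3 - <<'E'
from cell import r
import cv2,numpy as np
s=r.state();print(s)
for n in("scene","top"):
    cv2.imwrite(f"pics/{n}0.png",r.read_camera(n));p=r.camera_params(n);print(n,p)
E
```

```text
{'t': 0.0, 'q': array([-7.87591284e+01,  2.81625855e+01,  8.93502551e+01, -1.44288438e-03,
        6.25490093e+01, -6.05024183e+00]), 'joint_vel': array([-0.02929981, -0.04317701,  0.00924116, -0.02158665, -0.15325411,
        0.20652687]), 'joint_efforts': array([ 2.01225135e-03, -6.18436861e+01, -2.61594182e+01, -9.57154543e-05,
        4.06081119e-03,  1.37599790e-05]), 'position': array([ 0.1857405, -0.5965249,  0.2307439]), 'tool_rot': array([-1.79938360e+02, -5.24643106e-03,  1.72917764e+01]), 'ft_force': array([ 0.34439934, -0.01979198,  0.3483386 ]), 'torque': array([-0.02334429, -0.03450618, -0.03726862]), 'finger_force': 0.0, 'opening': 0.08539977765240805}
scene {'fx': 449.356377269267, 'fy': 449.356377269267, 'cx': 314.94638707284287, 'cy': 198.4165880951663, 'extrinsics': array([[-0.69556082,  0.71837402, -0.01157195,  0.3746952 ],
       [-0.56793566, -0.53989229,  0.62126113,  0.25899228],
       [ 0.44005026,  0.43869703,  0.78351815, -1.58844052],
       [ 0.        ,  0.        ,  0.        ,  1.        ]])}
top {'fx': 443.6295967969696, 'fy': 443.6295967969696, 'cx': 313.5937849683763, 'cy': 194.5876772995518, 'extrinsics': array([[ 0.01833858, -0.9997197 ,  0.01497367,  0.01928854],
       [ 0.99277545,  0.01998325,  0.11831137, -0.55860211],
       [-0.11857743,  0.01269583,  0.99286364, -1.11057076],
       [ 0.        ,  0.        ,  0.        ,  1.        ]])}
```

View pics/scene0.png

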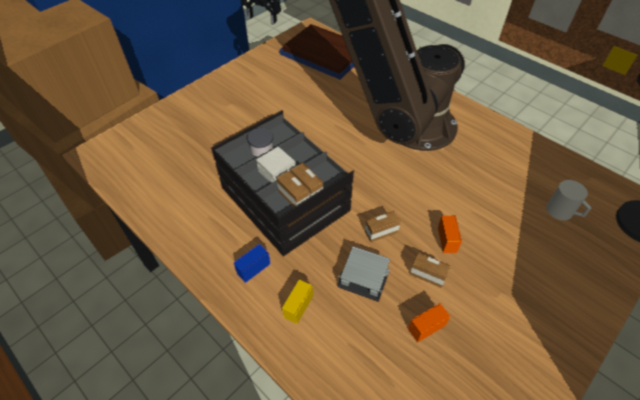

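View pics/top0.png

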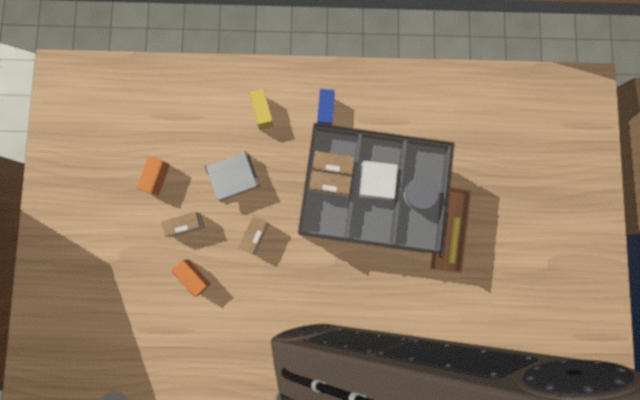

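The stock bin is the tray's left one: old cartons at about (333,162) and (331,184) in the top view. The new cartons are at (182,225) and (254,236), with the orange decoys at (152,175) and (190,278). I'll zoom in for corners.

Run:
```python
import cv2
a=cv2.imread("pics/top0.png")
b=cv2.resize(a[205:260,155:275],None,fx=6.5,fy=6.5,interpolation=cv2.INTER_CUBIC)
cv2.imwrite("pics/c1.png",b)
b=cv2.resize(a[118:258,292:462],None,fx=4.2,fy=4.2,interpolation=cv2.INTER_CUBIC)
cv2.imwrite("pics/c2.png",b)
```

```text
(no output)
```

View pics/c1.png

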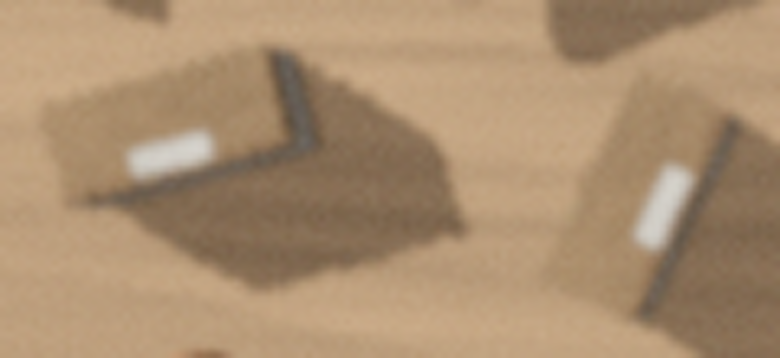

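View pics/c2.png

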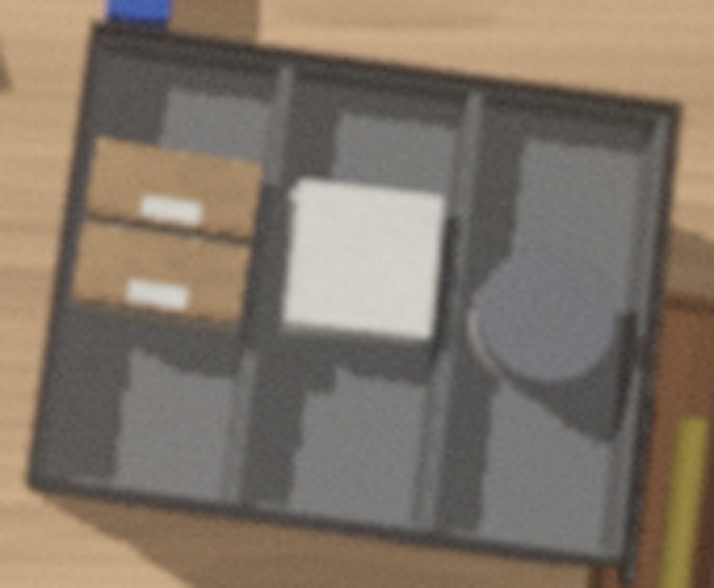

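```bash
cat > h.py <<'E'
import numpy as np
from cell import r
def ray(n,uv,z):
    p=r.camera_params(n);E=np.array(p["extrinsics"]);R=E[:3,:3];t=E[:3,3]
    d=R.T@np.array([(uv[0]-p["cx"])/p["fx"],-(uv[1]-p["cy"])/p["fy"],-1]);c=-R.T@t
    return c+d*(z-c[2])/d[2]
def fit(W,M):
    W=np.array(W)[:,:2];M=np.array(M,float);w=W.mean(0);m=M.mean(0);H=(M-m).T@(W-w)
    a=np.arctan2(H[0,1]-H[1,0],H[0,0]+H[1,1]);R=np.array([[np.cos(a),-np.sin(a)],[np.sin(a),np.cos(a)]])
    c=w-R@m;return c,np.degrees(a),np.linalg.norm(W-(M@R.T+c),axis=1)
box=[(.02,.044),(.02,-.044),(-.02,-.044),(-.02,.044)]  # back-left, back-right, front-right, front-left
E
python3 - <<'E'
from h import *
np.set_printoptions(precision=4,suppress=True)
def c1(P):return [((u+.5)/6.5-.5+155,(v+.5)/6.5-.5+205) for u,v in P]
def c2(P):return [((u+.5)/4.2-.5+292,(v+.5)/4.2-.5+118) for u,v in P]
for n,P,z,M in [("A",c1([(42,103),(270,50),(293,148),(68,205)]),.06,box),
 ("B",c1([(548,272),(643,75),(727,120),(640,312)]),.06,box),
 ("rear",c2([(97,137),(265,160),(250,237),(88,215)]),.201,box),
 ("front",c2([(82,222),(250,240),(240,322),(73,302)]),.201,box),
 ("tray",c2([(97,25),(680,105),(632,575),(32,487)]),.184,[(.127,.163),(.127,-.163),(-.127,-.163),(-.127,.163)]),
 ("trayback",c2([(97,25),(680,105)]),.184,[(.127,.163),(.127,-.163)])]:
    W=[ray("top",p,z) for p in P]
    c,a,e=fit(W,M);print(n,c,a,e*1e3,np.array(W)[:,:2].round(3).tolist())
E
```

```text
A [0.4746 0.3598] 15.202053656974764 [0.9428 0.8397 0.4349 0.764 ] [[0.483, 0.408], [0.505, 0.323], [0.467, 0.312], [0.444, 0.396]]
B [0.4521 0.1791] 66.49682285500856 [3.057  2.6945 4.7966 3.8419] [[0.422, 0.213], [0.498, 0.179], [0.481, 0.147], [0.407, 0.177]]
rear [ 0.6113 -0.0102] -6.894138496824361 [1.0252 1.7234 1.5826 1.3683] [[0.637, 0.032], [0.627, -0.058], [0.585, -0.05], [0.595, 0.035]]
front [ 0.5662 -0.0035] -5.4441350362034235 [1.3394 2.0831 1.8629 1.4403] [[0.592, 0.039], [0.584, -0.05], [0.54, -0.045], [0.549, 0.042]]
tray [ 0.5585 -0.1111] -6.906729675880395 [3.2429 3.7181 3.3193 3.9506] [[0.703, 0.032], [0.666, -0.285], [0.412, -0.254], [0.453, 0.062]]
trayback [ 0.5583 -0.1112] -6.7276446090577355 [3.4349 3.4349] [[0.703, 0.032], [0.666, -0.285]]
```

```bash
cat >> h.py <<'E'
from scipy.spatial.transform import Rotation as Ro
YAW=-6.8;RF=np.array([.4523,.0073])
def row(x,y=0):
    a=np.radians(YAW);return RF+x*np.array([np.cos(a),np.sin(a)])+y*np.array([-np.sin(a),np.cos(a)])
def to(p,z,yaw,frm=None):
    """print row numbers to reach p,z,yaw (tool down); frm=(pos,rpy) else the measured state"""
    s=r.state();pos,rpy=frm or (s["position"],s["tool_rot"])
    R=Ro.from_euler("xyz",rpy,degrees=True);T=Ro.from_euler("xyz",[180,0,yaw],degrees=True)
    d=R.inv().apply(np.array([*p,z])-pos)/.3;a=np.degrees((R.inv()*T).as_rotvec())/90
    print("d",d.round(4),"a",a.round(4),"mm",(np.linalg.norm(d)*300).round());return [*p,z],[180,0,yaw]
E
python3 - <<'E'
from h import *
c=lambda u,v:((u+.5)/4.2-.5+292,(v+.5)/4.2-.5+118)
for p in [(285,70),(240,495),(473,95),(428,525)]:
    w=ray("top",c(*p),.173)[:2]-RF;a=np.radians(YAW);print(w@[np.cos(a),np.sin(a)],w@[-np.sin(a),np.cos(a)])
f=to(row(.2095),.27,YAW);print(f)
to(row(.2095),.156,YAW,f)
E
```

```text
0.2386063907018342 -0.05058382204944799
0.005176143791887027 -0.055654708018044674
0.2391828624637575 -0.1544644127918084
0.0031229475960414814 -0.15700723377457793
d [ 2.0841 -1.3728 -0.1291] a [-6.000e-04  1.000e-04  2.677e-01] mm 750.0
([np.float64(0.6603262739483194), np.float64(-0.017505631360211948), 0.27], [180, 0, -6.8])
d [ 0.   -0.    0.38] a [0. 0. 0.] mm 114.0
```

>>> send_rows(steps=[{"dx": 0.3,"dy": -0.2,"dz": -0.13,"az": 0.13,"jaw": 0.2},{"dx": 1,"dy": -0.66,"dz": -0.13,"az": 0.268,"jaw": 0.2},{"dx": 1,"dy": -0.66,"dz": -0.13,"az": 0.268,"jaw": 0.2},{"dx": 1,"dy": -0.66,"dz": -0.13,"az": 0.268,"jaw": 0.2},{"dx": 1,"dy": -0.66,"dz": -0.13,"az": 0.268,"jaw": 0.2},{"dx": 1,"dy": -0.66,"dz": -0.13,"az": 0.268,"jaw": 0.2},{"dx": 1,"dy": -0.66,"dz": -0.13,"az": 0.268,"jaw": 0.2},{"dx": 1,"dy": -0.66,"dz": -0.13,"az": 0.268,"jaw": 0.2},{"dx": 1,"dy": -0.66,"dz": -0.13,"az": 0.268,"jaw": 0.2},{"dx": 1,"dy": -0.66,"dz": -0.13,"az": 0.268,"jaw": 0.2}])

```text
invalid input at $.steps[0]: expected keys ax, ay, az, dx, dy, dz, jaw
```

```bash
python3 -c "
from h import *
print(r.state()['position'],r.state()['opening']);to(row(.2095),.27,YAW)"
```

```text
[ 0.18575852 -0.5965504   0.23080898] 0.08567937117748217
d [ 2.0841 -1.3728 -0.1291] a [-6.000e-04  1.000e-04  2.677e-01] mm 750.0
```

>>> send_rows(steps=[{"ax": 0,"ay": 0,"dx": 1,"dy": -0.66,"dz": -0.13,"az": 0.268,"jaw": 0.2},{"ax": 0,"ay": 0,"dx": 1,"dy": -0.66,"dz": -0.13,"az": 0.268,"jaw": 0.2},{"ax": 0,"ay": 0,"dx": 1,"dy": -0.66,"dz": -0.13,"az": 0.268,"jaw": 0.2},{"ax": 0,"ay": 0,"dx": 1,"dy": -0.66,"dz": -0.13,"az": 0.268,"jaw": 0.2},{"ax": 0,"ay": 0,"dx": 1,"dy": -0.66,"dz": -0.13,"az": 0.268,"jaw": 0.2},{"ax": 0,"ay": 0,"dx": 1,"dy": -0.66,"dz": -0.13,"az": 0.268,"jaw": 0.2},{"ax": 0,"ay": 0,"dx": 1,"dy": -0.66,"dz": -0.13,"az": 0.268,"jaw": 0.2},{"ax": 0,"ay": 0,"dx": 1,"dy": -0.66,"dz": -0.13,"az": 0.268,"jaw": 0.2}])

```text
t: 0.9
position: [0.4155, -0.3153, 0.2708]
tool_rot: [-180.0, -0.0, -6.6]
ft_force: [0.7, -1.1, 0.4]
opening: 0.051
finger_force: 0.0
```

```bash
python3 -c "
from h import *
print(r.state()['position'],r.state()['opening']);to(row(.2095),.27,YAW)"
```

```text
[ 0.41546379 -0.3152663   0.27080488] 0.05103846970460601
d [ 0.6961 -1.0802  0.0033] a [-0.0001 -0.0004  0.0019] mm 386.0
```

>>> send_rows(steps=[{"ax": 0,"ay": 0,"az": 0,"dx": 0.645,"dy": -1,"dz": 0,"jaw": 0.2},{"ax": 0,"ay": 0,"az": 0,"dx": 0.645,"dy": -1,"dz": 0,"jaw": 0.2},{"ax": 0,"ay": 0,"az": 0,"dx": 0.645,"dy": -1,"dz": 0,"jaw": 0.2},{"ax": 0,"ay": 0,"az": 0,"dx": 0.645,"dy": -1,"dz": 0,"jaw": 0.2},{"ax": 0,"ay": 0,"az": 0,"dx": 0.645,"dy": -1,"dz": 0,"jaw": 0.2},{"ax": 0,"ay": 0,"az": 0,"dx": 0.645,"dy": -1,"dz": 0,"jaw": 0.2},{"ax": 0,"ay": 0,"az": 0,"dx": 0.645,"dy": -1,"dz": 0,"jaw": 0.2},{"ax": 0,"ay": 0,"az": 0,"dx": 0.645,"dy": -1,"dz": 0,"jaw": 0.2},{"ax": 0,"ay": 0,"az": 0,"dx": 0.645,"dy": -1,"dz": 0,"jaw": 0.2}])

```text
t: 1.8
position: [0.6415, -0.0429, 0.2693]
tool_rot: [180.0, 0.1, -6.7]
ft_force: [-0.5, -1.0, -0.9]
opening: 0.0513
finger_force: 0.0
```

```bash
python3 -c "
from h import *
print(r.state()['position'],r.state()['opening']);to(row(.2095),.20,YAW)"
```

```text
[ 0.64149883 -0.04288342  0.26933129] 0.0512799307442357
d [ 0.0527 -0.0914  0.231 ] a [0.0001 0.0008 0.001 ] mm 76.0
```

>>> send_rows(steps=[{"ax": 0,"ay": 0,"az": 0,"dx": 0.053,"dy": -0.091,"dz": 0,"jaw": 0.2},{"ax": 0,"ay": 0,"az": 0,"dx": 0.053,"dy": -0.091,"dz": 0,"jaw": 0.2},{"ax": 0,"ay": 0,"az": 0,"dx": 0.053,"dy": -0.091,"dz": 0.12,"jaw": 0.2},{"ax": 0,"ay": 0,"az": 0,"dx": 0.053,"dy": -0.091,"dz": 0.22,"jaw": 0.2},{"ax": 0,"ay": 0,"az": 0,"dx": 0.053,"dy": -0.091,"dz": 0.28,"jaw": 0.2},{"ax": 0,"ay": 0,"az": 0,"dx": 0.053,"dy": -0.091,"dz": 0.33,"jaw": 0.2},{"ax": 0,"ay": 0,"az": 0,"dx": 0.053,"dy": -0.091,"dz": 0.378,"jaw": 0.2},{"ax": 0,"ay": 0,"az": 0,"dx": 0.053,"dy": -0.091,"dz": 0.378,"jaw": 0.2}])

```text
t: 2.6
position: [0.659, -0.0197, 0.1551]
tool_rot: [180.0, 0.2, -6.9]
ft_force: [-1.1, -0.3, -0.1]
opening: 0.0515
finger_force: 0.0
```

```bash
python3 -c "
from h import *
print(r.state()['position'],r.state()['opening']);to(row(.2),.156,YAW);to(row(.105),.156,YAW);to(row(.091),.156,YAW)"
```

```text
[ 0.65899448 -0.01969416  0.15514168] 0.05153923022090357
d [-0.0281 -0.0077 -0.0028] a [ 0.0001  0.002  -0.0011] mm 9.0
d [-0.3448 -0.0072 -0.0018] a [ 0.0001  0.002  -0.0011] mm 103.0
d [-0.3915 -0.0071 -0.0016] a [ 0.0001  0.002  -0.0011] mm 117.0
```

>>> send_rows(steps=[{"ax": 0,"ay": 0,"az": 0,"dx": -0.03,"dy": -0.007,"dz": 0,"jaw": 0.2},{"ax": 0,"ay": 0,"az": 0,"dx": -0.05,"dy": -0.007,"dz": 0,"jaw": 0.2},{"ax": 0,"ay": 0,"az": 0,"dx": -0.07,"dy": -0.007,"dz": 0,"jaw": 0.2},{"ax": 0,"ay": 0,"az": 0,"dx": -0.095,"dy": -0.007,"dz": 0,"jaw": 0.2},{"ax": 0,"ay": 0,"az": 0,"dx": -0.12,"dy": -0.007,"dz": 0,"jaw": 0.2},{"ax": 0,"ay": 0,"az": 0,"dx": -0.145,"dy": -0.007,"dz": 0,"jaw": 0.2},{"ax": 0,"ay": 0,"az": 0,"dx": -0.17,"dy": -0.007,"dz": 0,"jaw": 0.2},{"ax": 0,"ay": 0,"az": 0,"dx": -0.195,"dy": -0.007,"dz": 0,"jaw": 0.2},{"ax": 0,"ay": 0,"az": 0,"dx": -0.22,"dy": -0.007,"dz": 0,"jaw": 0.2},{"ax": 0,"ay": 0,"az": 0,"dx": -0.245,"dy": -0.007,"dz": 0,"jaw": 0.2},{"ax": 0,"ay": 0,"az": 0,"dx": -0.27,"dy": -0.007,"dz": 0,"jaw": 0.2},{"ax": 0,"ay": 0,"az": 0,"dx": -0.295,"dy": -0.007,"dz": 0,"jaw": 0.2},{"ax": 0,"ay": 0,"az": 0,"dx": -0.315,"dy": -0.007,"dz": 0,"jaw": 0.2},{"ax": 0,"ay": 0,"az": 0,"dx": -0.33,"dy": -0.007,"dz": 0,"jaw": 0.2},{"ax": 0,"ay": 0,"az": 0,"dx": -0.345,"dy": -0.007,"dz": 0,"jaw": 0.2}])

```text
t: 4.1
position: [0.5575, -0.004, 0.1569]
tool_rot: [180.0, -0.0, -6.8]
ft_force: [4.6, -0.9, 3.9]
opening: 0.0513
finger_force: 0.9
```

```bash
python3 -c "
from h import *
print(r.state()['ft_force']);to(row(.091),.156,YAW)"
```

```text
[ 4.55059651 -0.91622026  3.94901333]
d [-0.0492  0.004   0.0031] a [ 0.     -0.0002 -0.0003] mm 15.0
```

>>> send_rows(steps=[{"ax": 0,"ay": 0,"az": 0,"dx": -0.01,"dy": 0,"dz": 0,"jaw": 0.2},{"ax": 0,"ay": 0,"az": 0,"dx": -0.02,"dy": 0,"dz": 0,"jaw": 0.2},{"ax": 0,"ay": 0,"az": 0,"dx": -0.03,"dy": 0,"dz": 0,"jaw": 0.2},{"ax": 0,"ay": 0,"az": 0,"dx": -0.04,"dy": 0,"dz": 0,"jaw": 0.2}])

```text
t: 4.5
position: [0.5464, -0.0028, 0.1571]
tool_rot: [180.0, -0.1, -6.8]
ft_force: [16.9, -2.7, 3.9]
opening: 0.0512
finger_force: 3.3
```

>>> send_rows(steps=[{"ax": 0,"ay": 0,"az": 0,"dx": -0.005,"dy": 0,"dz": 0,"jaw": 0.2},{"ax": 0,"ay": 0,"az": 0,"dx": -0.005,"dy": 0,"dz": 0,"jaw": 0.2},{"ax": 0,"ay": 0,"az": 0,"dx": -0.005,"dy": 0,"dz": 0,"jaw": 0.2}])

```text
t: 4.8
position: [0.5464, -0.0029, 0.1575]
tool_rot: [180.0, -0.3, -6.9]
ft_force: [14.2, -2.4, 2.3]
opening: 0.051
finger_force: 3.3
```

>>> send_rows(steps=[{"ax": 0,"ay": 0,"az": 0,"dx": 0.03,"dy": 0,"dz": 0,"jaw": 0.2},{"ax": 0,"ay": 0,"az": 0,"dx": 0.03,"dy": 0,"dz": -0.1,"jaw": 0.2},{"ax": 0,"ay": 0,"az": 0,"dx": 0.03,"dy": 0,"dz": -0.25,"jaw": 0.2},{"ax": 0,"ay": 0,"az": 0,"dx": 0.03,"dy": 0,"dz": -0.4,"jaw": 0.5},{"ax": 0,"ay": 0,"az": -0.1,"dx": -0.1,"dy": -0.15,"dz": -0.45,"jaw": 1},{"ax": 0,"ay": 0,"az": -0.19,"dx": -0.2,"dy": -0.3,"dz": -0.45,"jaw": 1},{"ax": 0,"ay": 0,"az": -0.28,"dx": -0.25,"dy": -0.5,"dz": -0.45,"jaw": 1},{"ax": 0,"ay": 0,"az": -0.37,"dx": -0.3,"dy": -0.7,"dz": -0.45,"jaw": 1},{"ax": 0,"ay": 0,"az": -0.46,"dx": -0.35,"dy": -0.85,"dz": -0.45,"jaw": 1},{"ax": 0,"ay": 0,"az": -0.55,"dx": -0.36,"dy": -1,"dz": -0.45,"jaw": 1},{"ax": 0,"ay": 0,"az": -0.64,"dx": -0.36,"dy": -1,"dz": -0.45,"jaw": 1},{"ax": 0,"ay": 0,"az": -0.73,"dx": -0.36,"dy": -1,"dz": -0.45,"jaw": 1},{"ax": 0,"ay": 0,"az": -0.82,"dx": -0.36,"dy": -1,"dz": -0.45,"jaw": 1},{"ax": 0,"ay": 0,"az": -0.91,"dx": -0.36,"dy": -1,"dz": -0.45,"jaw": 1},{"ax": 0,"ay": 0,"az": -1,"dx": -0.36,"dy": -1,"dz": -0.45,"jaw": 1},{"ax": 0,"ay": 0,"az": -1,"dx": -0.36,"dy": -1,"dz": -0.45,"jaw": 1}])

```text
t: 6.4
position: [0.472, 0.308, 0.291]
tool_rot: [-179.8, 0.1, 83.3]
ft_force: [0.2, -1.0, 0.5]
opening: 0.0853
finger_force: 0.0
```

Run:
```python
from h import *
import cv2
print(r.state()['position'],r.state()['tool_rot'],r.state()['opening'])
f=to([.4746,.3598],.15,105.2); to([.4746,.3598],.018,105.2,f)
a=r.read_camera("top");b=cv2.resize(a[118:258,140:380],None,fx=3.3,fy=3.3,interpolation=cv2.INTER_CUBIC)
cv2.imwrite("pics/c3.png",b)
```

```text
[0.471986   0.3079696  0.29101063] [-1.79849842e+02  1.07271454e-01  8.33016275e+01] 0.08533722247232718
d [ 0.1735 -0.0103  0.4697] a [-0.0019  0.0009 -0.2433] mm 150.0
d [ 0.   -0.    0.44] a [0. 0. 0.] mm 132.0
```

View pics/c3.png

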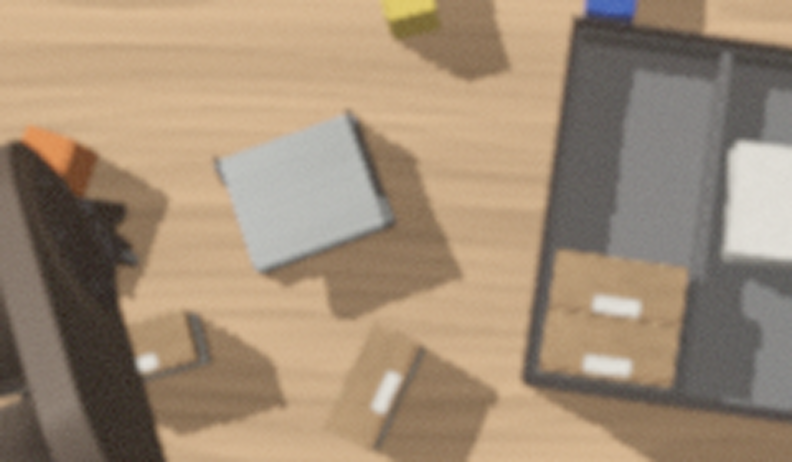

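The old pair sits closed up at the front lip, with crop corners (553,250), (690,265), (672,388) and (541,372). Next I'll grasp new carton A.

>>> send_rows(steps=[{"ax": 0,"ay": 0,"az": -0.09,"dx": 0.1,"dy": -0.01,"dz": 0.1,"jaw": 1},{"ax": 0,"ay": 0,"az": -0.18,"dx": 0.17,"dy": -0.01,"dz": 0.25,"jaw": 1},{"ax": 0,"ay": 0,"az": -0.243,"dx": 0.1735,"dy": -0.01,"dz": 0.4,"jaw": 1},{"ax": 0,"ay": 0,"az": -0.243,"dx": 0.1735,"dy": -0.01,"dz": 0.5,"jaw": 1},{"ax": 0,"ay": 0,"az": -0.243,"dx": 0.1735,"dy": -0.01,"dz": 0.63,"jaw": 1},{"ax": 0,"ay": 0,"az": -0.243,"dx": 0.1735,"dy": -0.01,"dz": 0.76,"jaw": 1},{"ax": 0,"ay": 0,"az": -0.243,"dx": 0.1735,"dy": -0.01,"dz": 0.86,"jaw": 1},{"ax": 0,"ay": 0,"az": -0.243,"dx": 0.1735,"dy": -0.01,"dz": 0.905,"jaw": 1},{"ax": 0,"ay": 0,"az": -0.243,"dx": 0.1735,"dy": -0.01,"dz": 0.905,"jaw": 1}])

```text
t: 7.35
position: [0.4752, 0.3598, 0.0188]
tool_rot: [-179.8, 0.1, 104.9]
ft_force: [0.7, -0.3, 0.5]
opening: 0.0852
finger_force: 0.0
```

Run:
```python
from h import *
s=r.state();print(s['position'],s['tool_rot'],s['ft_force'])
a=np.radians(YAW)
P=[ray("top",((u+.5)/3.3-.5+140,(v+.5)/3.3-.5+118),.201) for u,v in [(553,250),(690,265),(672,388),(541,372)]]
for p in P: w=p[:2]-RF;print(w@[np.cos(a),np.sin(a)],w@[-np.sin(a),np.cos(a)])
```

```text
[0.47518494 0.35975747 0.01878151] [-1.79799807e+02  6.21421930e-02  1.04901970e+02] [ 0.74988361 -0.34918127  0.53313   ]
0.0828648751729067 0.049062832753997546
0.08552368439275895 -0.042652625564557206
0.0029767202412829515 -0.041271102737590146
0.0015533379005044467 0.045694391828072355
```

>>> send_rows(grip_force=45, steps=[{"ax": 0,"ay": 0,"az": 0,"dx": 0,"dy": 0,"dz": 0,"jaw": -1},{"ax": 0,"ay": 0,"az": 0,"dx": 0,"dy": 0,"dz": 0,"jaw": -1},{"ax": 0,"ay": 0,"az": 0,"dx": 0,"dy": 0,"dz": 0,"jaw": -1},{"ax": 0,"ay": 0,"az": 0,"dx": 0,"dy": 0,"dz": 0,"jaw": -1},{"ax": 0,"ay": 0,"az": 0,"dx": 0,"dy": 0,"dz": 0,"jaw": -1},{"ax": 0,"ay": 0,"az": 0,"dx": 0,"dy": 0,"dz": 0,"jaw": -1}])

```text
t: 7.95
position: [0.4764, 0.3606, 0.0219]
tool_rot: [179.9, -0.0, 105.0]
ft_force: [-1.6, -0.8, 7.2]
opening: 0.0395
finger_force: 44.6
```

>>> send_rows(steps=[{"ax": 0,"ay": 0,"az": 0,"dx": 0,"dy": 0,"dz": -0.05,"jaw": -1},{"ax": 0,"ay": 0,"az": 0,"dx": 0,"dy": 0,"dz": -0.15,"jaw": -1},{"ax": 0,"ay": 0,"az": 0,"dx": 0,"dy": 0,"dz": -0.27,"jaw": -1},{"ax": 0,"ay": 0,"az": 0,"dx": 0,"dy": 0,"dz": -0.4,"jaw": -1},{"ax": 0,"ay": 0,"az": 0,"dx": 0,"dy": 0,"dz": -0.53,"jaw": -1},{"ax": 0,"ay": 0,"az": 0.06,"dx": 0,"dy": 0,"dz": -0.65,"jaw": -1},{"ax": 0,"ay": 0,"az": 0.14,"dx": 0,"dy": 0,"dz": -0.76,"jaw": -1},{"ax": 0,"ay": 0,"az": 0.2,"dx": 0,"dy": 0,"dz": -0.83,"jaw": -1},{"ax": 0,"ay": 0,"az": 0.242,"dx": 0,"dy": 0,"dz": -0.83,"jaw": -1},{"ax": 0,"ay": 0,"az": 0.242,"dx": 0,"dy": 0,"dz": -0.83,"jaw": -1}])

```text
t: 8.95
position: [0.4756, 0.3601, 0.2711]
tool_rot: [179.9, -0.1, 83.2]
ft_force: [-0.6, 0.9, -1.9]
opening: 0.0395
finger_force: 45.8
```

```bash
sed -i 's/RF=np.array(\[.4523,.0073\])/RF=np.array([.4553,.0075])/' h.py
python3 - <<'E'
from h import *
import cv2
s=r.state();print(s['position'],s['tool_rot'],s['opening'])
f=to(row(.135),.26,YAW+90)
a=r.read_camera("scene");cv2.imwrite("pics/s4.png",cv2.resize(a[130:330,310:510],None,fx=3,fy=3,interpolation=cv2.INTER_CUBIC))
E
```

```text
[0.475601   0.36013112 0.27107796] [ 1.79913702e+02 -5.91441865e-02  8.32040845e+01] 0.039543695838932295
d [-1.1753  0.5218  0.0365] a [ 0.001  -0.0007  0.    ] mm 386.0
```

View pics/s4.png

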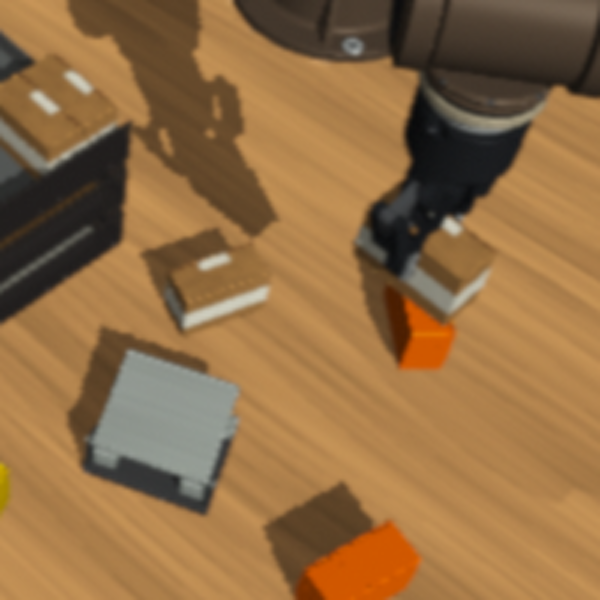

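The held carton is upright and centred in the fingers, around crop (425,265). I'll move it to the bin.

>>> send_rows(steps=[{"ax": 0,"ay": 0,"az": 0,"dx": -0.08,"dy": 0.035,"dz": 0,"jaw": -1},{"ax": 0,"ay": 0,"az": 0,"dx": -0.2,"dy": 0.09,"dz": 0,"jaw": -1},{"ax": 0,"ay": 0,"az": 0,"dx": -0.35,"dy": 0.155,"dz": 0,"jaw": -1},{"ax": 0,"ay": 0,"az": 0,"dx": -0.5,"dy": 0.222,"dz": 0,"jaw": -1},{"ax": 0,"ay": 0,"az": 0,"dx": -0.65,"dy": 0.289,"dz": 0,"jaw": -1},{"ax": 0,"ay": 0,"az": 0,"dx": -0.8,"dy": 0.355,"dz": 0,"jaw": -1},{"ax": 0,"ay": 0,"az": 0,"dx": -0.92,"dy": 0.41,"dz": 0,"jaw": -1},{"ax": 0,"ay": 0,"az": 0,"dx": -1,"dy": 0.444,"dz": 0,"jaw": -1},{"ax": 0,"ay": 0,"az": 0,"dx": -1,"dy": 0.5218,"dz": 0,"jaw": -1},{"ax": 0,"ay": 0,"az": 0,"dx": -1,"dy": 0.5218,"dz": 0,"jaw": -1}])

```text
t: 10.0
position: [0.5976, 0.0427, 0.2688]
tool_rot: [-180.0, 0.0, 83.3]
ft_force: [-0.9, -0.2, -2.1]
opening: 0.0397
finger_force: 45.8
```

Run:
```python
from h import *
s=r.state();print(s['position'],s['tool_rot'],s['opening'])
f=to(row(.135),.27,YAW+90);to(row(.135),.163,YAW+90,f)
```

```text
[0.59759215 0.04267063 0.26884161] [-1.79984548e+02  6.46212391e-03  8.32605459e+01] 0.039686082839673925
d [-0.1726 -0.0073 -0.0038] a [-0.0002  0.0001  0.0007] mm 52.0
d [ 0.     -0.      0.3567] a [0. 0. 0.] mm 107.0
```

Move over, then descend to just above the walls; carton bottom is about 20 mm under the TCP.

>>> send_rows(steps=[{"ax": 0,"ay": 0,"az": 0,"dx": -0.1,"dy": -0.007,"dz": 0,"jaw": -1},{"ax": 0,"ay": 0,"az": 0,"dx": -0.1726,"dy": -0.007,"dz": 0,"jaw": -1},{"ax": 0,"ay": 0,"az": 0,"dx": -0.1726,"dy": -0.007,"dz": 0.08,"jaw": -1},{"ax": 0,"ay": 0,"az": 0,"dx": -0.1726,"dy": -0.007,"dz": 0.16,"jaw": -1},{"ax": 0,"ay": 0,"az": 0,"dx": -0.1726,"dy": -0.007,"dz": 0.21,"jaw": -1},{"ax": 0,"ay": 0,"az": 0,"dx": -0.1726,"dy": -0.007,"dz": 0.24,"jaw": -1},{"ax": 0,"ay": 0,"az": 0,"dx": -0.1726,"dy": -0.007,"dz": 0.27,"jaw": -1},{"ax": 0,"ay": 0,"az": 0,"dx": -0.1726,"dy": -0.007,"dz": 0.3,"jaw": -1},{"ax": 0,"ay": 0,"az": 0,"dx": -0.1726,"dy": -0.007,"dz": 0.32,"jaw": -1}])

```text
t: 10.9
position: [0.588, -0.007, 0.1729]
tool_rot: [-180.0, 0.0, 83.3]
ft_force: [-0.9, 0.5, -1.5]
opening: 0.0395
finger_force: 45.9
```

Run:
```python
from h import *
to(row(.135),.163,YAW+90)
```

```text
d [-0.0042  0.0051  0.033 ] a [-0.     0.     0.001] mm 10.0
```

>>> send_rows(steps=[{"ax": 0,"ay": 0,"az": 0,"dx": 0,"dy": 0,"dz": 0.012,"jaw": -1},{"ax": 0,"ay": 0,"az": 0,"dx": 0,"dy": 0,"dz": 0.022,"jaw": -1},{"ax": 0,"ay": 0,"az": 0,"dx": 0,"dy": 0,"dz": 0.03,"jaw": -1},{"ax": 0,"ay": 0,"az": 0,"dx": 0,"dy": 0,"dz": 0.036,"jaw": -1},{"ax": 0,"ay": 0,"az": 0,"dx": 0,"dy": 0,"dz": 0.036,"jaw": -1}])

```text
t: 11.4
position: [0.5881, -0.0072, 0.1629]
tool_rot: [180.0, 0.0, 83.3]
ft_force: [-0.4, -0.9, 0.6]
opening: 0.0397
finger_force: 45.9
```

>>> send_rows(steps=[{"ax": 0,"ay": 0,"az": 0,"dx": 0,"dy": 0,"dz": 0.005,"jaw": -1},{"ax": 0,"ay": 0,"az": 0,"dx": 0,"dy": 0,"dz": 0.008,"jaw": -1},{"ax": 0,"ay": 0,"az": 0,"dx": 0,"dy": 0,"dz": 0.008,"jaw": -1}])

```text
t: 11.7
position: [0.5882, -0.0072, 0.1628]
tool_rot: [179.9, 0.0, 83.3]
ft_force: [-6.7, 0.0, 24.0]
opening: 0.0395
finger_force: 48.6
```

>>> send_rows(steps=[{"ax": 0,"ay": 0,"az": 0,"dx": 0,"dy": 0,"dz": -0.006,"jaw": -1},{"ax": 0,"ay": 0,"az": 0,"dx": 0,"dy": 0,"dz": -0.006,"jaw": 0.25},{"ax": 0,"ay": 0,"az": 0,"dx": 0,"dy": 0,"dz": -0.006,"jaw": 0.25},{"ax": 0,"ay": 0,"az": 0,"dx": 0,"dy": 0,"dz": -0.006,"jaw": 0.25},{"ax": 0,"ay": 0,"az": 0,"dx": 0,"dy": 0,"dz": -0.006,"jaw": 0.25}])

```text
t: 12.2
position: [0.588, -0.0072, 0.1617]
tool_rot: [-180.0, 0.0, 83.3]
ft_force: [-0.7, 0.1, -0.1]
opening: 0.0532
finger_force: 0.0
```

>>> send_rows(steps=[{"ax": 0,"ay": 0,"az": 0,"dx": 0,"dy": 0,"dz": -0.08,"jaw": 0.25},{"ax": 0,"ay": 0,"az": 0,"dx": 0,"dy": 0,"dz": -0.2,"jaw": 0.25},{"ax": 0,"ay": 0,"az": 0,"dx": 0,"dy": 0,"dz": -0.3,"jaw": 0.2},{"ax": 0,"ay": 0,"az": 0.09,"dx": 0,"dy": 0.05,"dz": -0.33,"jaw": 0.2},{"ax": 0,"ay": 0,"az": 0.18,"dx": 0,"dy": 0.1,"dz": -0.33,"jaw": 0.2},{"ax": 0,"ay": 0,"az": 0.27,"dx": 0,"dy": 0.15,"dz": -0.33,"jaw": 0.2},{"ax": 0,"ay": 0,"az": 0.36,"dx": 0,"dy": 0.18,"dz": -0.33,"jaw": 0.2},{"ax": 0,"ay": 0,"az": 0.45,"dx": 0,"dy": 0.18,"dz": -0.33,"jaw": 0.2},{"ax": 0,"ay": 0,"az": 0.54,"dx": 0,"dy": 0.18,"dz": -0.33,"jaw": 0.2},{"ax": 0,"ay": 0,"az": 0.63,"dx": 0,"dy": 0.18,"dz": -0.33,"jaw": 0.2},{"ax": 0,"ay": 0,"az": 0.72,"dx": 0,"dy": 0.18,"dz": -0.33,"jaw": 0.2},{"ax": 0,"ay": 0,"az": 0.81,"dx": 0,"dy": 0.18,"dz": -0.33,"jaw": 0.2},{"ax": 0,"ay": 0,"az": 0.9,"dx": 0,"dy": 0.18,"dz": -0.33,"jaw": 0.2},{"ax": 0,"ay": 0,"az": 1,"dx": 0,"dy": 0.18,"dz": -0.33,"jaw": 0.2},{"ax": 0,"ay": 0,"az": 1,"dx": 0,"dy": 0.18,"dz": -0.33,"jaw": 0.2}])

```text
t: 13.7
position: [0.6416, -0.0135, 0.2607]
tool_rot: [180.0, 0.0, -6.9]
ft_force: [-0.4, 0.3, -0.0]
opening: 0.0513
finger_force: 0.0
```

Run:
```python
from h import *
s=r.state();print(s['position'],s['tool_rot'],s['opening'])
f=to(row(.19),.157,YAW);to(row(.102),.157,YAW,f)
```

```text
[ 0.64164595 -0.01353283  0.26071861] [ 1.79996165e+02  2.18116167e-02 -6.88489214e+00] 0.051306772418719906
d [0.0084 0.0039 0.3457] a [ 0.      0.0002 -0.0009] mm 104.0
d [-0.2933 -0.     -0.    ] a [0. 0. 0.] mm 88.0
```

>>> send_rows(steps=[{"ax": 0,"ay": 0,"az": 0,"dx": 0.01,"dy": 0,"dz": 0.1,"jaw": 0.2},{"ax": 0,"ay": 0,"az": 0,"dx": 0.01,"dy": 0,"dz": 0.2,"jaw": 0.2},{"ax": 0,"ay": 0,"az": 0,"dx": 0.01,"dy": 0,"dz": 0.27,"jaw": 0.2},{"ax": 0,"ay": 0,"az": 0,"dx": 0.01,"dy": 0,"dz": 0.32,"jaw": 0.2},{"ax": 0,"ay": 0,"az": 0,"dx": 0.01,"dy": 0,"dz": 0.3457,"jaw": 0.2},{"ax": 0,"ay": 0,"az": 0,"dx": 0.01,"dy": 0,"dz": 0.3457,"jaw": 0.2},{"ax": 0,"ay": 0,"az": 0,"dx": -0.01,"dy": 0,"dz": 0.3457,"jaw": 0.2},{"ax": 0,"ay": 0,"az": 0,"dx": -0.03,"dy": 0,"dz": 0.3457,"jaw": 0.2},{"ax": 0,"ay": 0,"az": 0,"dx": -0.055,"dy": 0,"dz": 0.3457,"jaw": 0.2},{"ax": 0,"ay": 0,"az": 0,"dx": -0.08,"dy": 0,"dz": 0.3457,"jaw": 0.2},{"ax": 0,"ay": 0,"az": 0,"dx": -0.105,"dy": 0,"dz": 0.3457,"jaw": 0.2},{"ax": 0,"ay": 0,"az": 0,"dx": -0.13,"dy": 0,"dz": 0.3457,"jaw": 0.2},{"ax": 0,"ay": 0,"az": 0,"dx": -0.145,"dy": 0,"dz": 0.3457,"jaw": 0.2}])

```text
t: 15.0
position: [0.5979, -0.0083, 0.1575]
tool_rot: [180.0, -0.0, -6.7]
ft_force: [2.0, -0.3, 1.6]
opening: 0.0514
finger_force: 0.4
```

Run:
```python
from h import *
print(r.state()['position'],r.state()['ft_force'])
to(row(.132),.157,YAW)
```

```text
[ 0.59788594 -0.00833349  0.15754287] [ 2.01130788 -0.25056835  1.64202306]
d [-0.0382  0.0038  0.0018] a [ 0.0001 -0.0003  0.0007] mm 12.0
```

>>> send_rows(steps=[{"ax": 0,"ay": 0,"az": 0,"dx": -0.01,"dy": 0,"dz": 0,"jaw": 0.2},{"ax": 0,"ay": 0,"az": 0,"dx": -0.02,"dy": 0,"dz": 0,"jaw": 0.2},{"ax": 0,"ay": 0,"az": 0,"dx": -0.028,"dy": 0,"dz": 0,"jaw": 0.2},{"ax": 0,"ay": 0,"az": 0,"dx": -0.036,"dy": 0,"dz": 0,"jaw": 0.2},{"ax": 0,"ay": 0,"az": 0,"dx": -0.042,"dy": 0,"dz": 0,"jaw": 0.2},{"ax": 0,"ay": 0,"az": 0,"dx": -0.042,"dy": 0,"dz": 0,"jaw": 0.2}])

```text
t: 15.6
position: [0.5869, -0.0072, 0.1575]
tool_rot: [180.0, -0.2, -6.8]
ft_force: [7.3, -1.3, -0.6]
opening: 0.0512
finger_force: 0.0
```

>>> send_rows(steps=[{"ax": 0,"ay": 0,"az": 0,"dx": -0.008,"dy": 0,"dz": 0,"jaw": 0.2},{"ax": 0,"ay": 0,"az": 0,"dx": -0.008,"dy": 0,"dz": 0,"jaw": 0.2},{"ax": 0,"ay": 0,"az": 0,"dx": -0.008,"dy": 0,"dz": 0,"jaw": 0.2}])

```text
t: 15.9
position: [0.5866, -0.0073, 0.1584]
tool_rot: [180.0, -0.5, -6.8]
ft_force: [16.1, -2.8, 1.6]
opening: 0.0511
finger_force: 0.0
```

>>> send_rows(steps=[{"ax": 0,"ay": 0,"az": 0,"dx": 0.03,"dy": 0,"dz": 0,"jaw": 0.2},{"ax": 0,"ay": 0,"az": 0,"dx": 0.03,"dy": 0,"dz": -0.1,"jaw": 0.2},{"ax": 0,"ay": 0,"az": 0,"dx": 0.03,"dy": 0,"dz": -0.25,"jaw": 0.2},{"ax": 0,"ay": 0,"az": 0.06,"dx": 0.03,"dy": 0,"dz": -0.4,"jaw": 1},{"ax": 0,"ay": 0,"az": 0.12,"dx": 0.03,"dy": 0,"dz": -0.42,"jaw": 1},{"ax": 0,"ay": 0,"az": 0.185,"dx": 0.03,"dy": 0,"dz": -0.42,"jaw": 1}])

```text
t: 16.5
position: [0.5926, -0.0077, 0.285]
tool_rot: [-180.0, -0.1, -23.6]
ft_force: [0.4, -0.5, -0.1]
opening: 0.0851
finger_force: 0.0
```

Run:
```python
from h import *
import cv2
print(r.state()['position'])
a=r.read_camera("top");cv2.imwrite("pics/c5.png",cv2.resize(a[205:265,225:285],None,fx=10,fy=10,interpolation=cv2.INTER_CUBIC))
to([.4521,.1791],.283,-23.5)
```

```text
[ 0.5926076  -0.00765219  0.28499874]
d [-0.6798 -0.379   0.0028] a [ 0.     -0.0001 -0.0051] mm 234.0
```

View pics/c5.png

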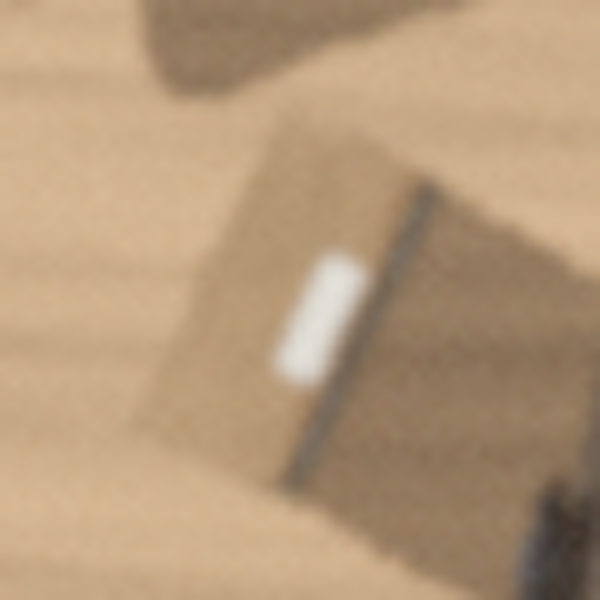

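B is clear in this crop, with top corners at (285,105), (418,182), (282,485) and (138,425).

Run:
```python
from h import *
P=[((u+.5)/10-.5+225,(v+.5)/10-.5+205) for u,v in [(138,425),(285,105),(418,182),(282,485)]]
c,a,e=fit([ray("top",p,.06) for p in P],box);print(c,a,e)
yaw=a-90
f=to(c,.283,yaw);to(c,.0185,yaw,f)
```

```text
[0.45223659 0.17996193] 66.9494901133634 [0.00160719 0.00052733 0.00398777 0.00249448]
d [-0.6806 -0.3819  0.0028] a [ 0.     -0.0001 -0.0101] mm 234.0
d [ 0.     -0.      0.8817] a [0. 0. 0.] mm 264.0
```

>>> send_rows(steps=[{"ax": 0,"ay": 0,"az": -0.01,"dx": -0.15,"dy": -0.085,"dz": 0,"jaw": 1},{"ax": 0,"ay": 0,"az": -0.01,"dx": -0.3,"dy": -0.17,"dz": 0,"jaw": 1},{"ax": 0,"ay": 0,"az": -0.01,"dx": -0.45,"dy": -0.255,"dz": 0,"jaw": 1},{"ax": 0,"ay": 0,"az": -0.01,"dx": -0.6,"dy": -0.34,"dz": 0,"jaw": 1},{"ax": 0,"ay": 0,"az": -0.01,"dx": -0.68,"dy": -0.382,"dz": 0.03,"jaw": 1},{"ax": 0,"ay": 0,"az": -0.01,"dx": -0.68,"dy": -0.382,"dz": 0.17,"jaw": 1},{"ax": 0,"ay": 0,"az": -0.01,"dx": -0.68,"dy": -0.382,"dz": 0.32,"jaw": 1},{"ax": 0,"ay": 0,"az": -0.01,"dx": -0.68,"dy": -0.382,"dz": 0.47,"jaw": 1},{"ax": 0,"ay": 0,"az": -0.01,"dx": -0.68,"dy": -0.382,"dz": 0.6,"jaw": 1},{"ax": 0,"ay": 0,"az": -0.01,"dx": -0.68,"dy": -0.382,"dz": 0.72,"jaw": 1},{"ax": 0,"ay": 0,"az": -0.01,"dx": -0.68,"dy": -0.382,"dz": 0.83,"jaw": 1},{"ax": 0,"ay": 0,"az": -0.01,"dx": -0.68,"dy": -0.382,"dz": 0.885,"jaw": 1},{"ax": 0,"ay": 0,"az": -0.01,"dx": -0.68,"dy": -0.382,"dz": 0.885,"jaw": 1}])

```text
t: 17.85
position: [0.4493, 0.1781, 0.0154]
tool_rot: [179.8, 0.3, -22.4]
ft_force: [-0.3, -0.1, 1.1]
opening: 0.0856
finger_force: 0.0
```

Run:
```python
from h import *
print(r.state()['position'],r.state()['ft_force'])
to([.4522,.18],.0185,-23.1)
```

```text
[0.44934343 0.17806285 0.01544851] [-0.27815085 -0.08750182  1.05409777]
d [ 0.0063 -0.0096 -0.0102] a [0.0021 0.0028 0.0079] mm 5.0
```

>>> send_rows(grip_force=45, steps=[{"ax": 0,"ay": 0,"az": 0.005,"dx": 0.005,"dy": -0.005,"dz": -0.006,"jaw": 1},{"ax": 0,"ay": 0,"az": 0.005,"dx": 0.005,"dy": -0.005,"dz": -0.006,"jaw": -1},{"ax": 0,"ay": 0,"az": 0.005,"dx": 0.005,"dy": -0.005,"dz": -0.006,"jaw": -1},{"ax": 0,"ay": 0,"az": 0.005,"dx": 0.005,"dy": -0.005,"dz": -0.006,"jaw": -1},{"ax": 0,"ay": 0,"az": 0.005,"dx": 0.005,"dy": -0.005,"dz": -0.006,"jaw": -1},{"ax": 0,"ay": 0,"az": 0.005,"dx": 0.005,"dy": -0.005,"dz": -0.006,"jaw": -1},{"ax": 0,"ay": 0,"az": 0.005,"dx": 0.005,"dy": -0.005,"dz": -0.006,"jaw": -1}])

```text
t: 18.55
position: [0.4531, 0.1794, 0.0204]
tool_rot: [-179.9, -0.1, -22.9]
ft_force: [-0.4, 1.1, 7.9]
opening: 0.0396
finger_force: 45.1
```

Run:
```python
from h import *
print(r.state()['position'],r.state()['ft_force'])
f=to([.4522,.18],.28,-23.1)
to([.4522,.18],.28,66,f)
```

```text
[0.45314345 0.17939297 0.02044657] [-0.36035359  1.09354881  7.91586624]
d [-0.0025 -0.0015 -0.8652] a [-0.0006 -0.0009  0.0019] mm 260.0
d [0. 0. 0.] a [-0.    0.   -0.99] mm 0.0
```

>>> send_rows(steps=[{"ax": 0,"ay": 0,"az": 0,"dx": 0,"dy": 0,"dz": -0.05,"jaw": -1},{"ax": 0,"ay": 0,"az": 0,"dx": 0,"dy": 0,"dz": -0.15,"jaw": -1},{"ax": 0,"ay": 0,"az": 0,"dx": 0,"dy": 0,"dz": -0.28,"jaw": -1},{"ax": 0,"ay": 0,"az": 0,"dx": 0,"dy": 0,"dz": -0.42,"jaw": -1},{"ax": 0,"ay": 0,"az": -0.05,"dx": 0,"dy": 0,"dz": -0.56,"jaw": -1},{"ax": 0,"ay": 0,"az": -0.12,"dx": 0,"dy": 0,"dz": -0.7,"jaw": -1},{"ax": 0,"ay": 0,"az": -0.2,"dx": 0,"dy": 0,"dz": -0.8,"jaw": -1},{"ax": 0,"ay": 0,"az": -0.29,"dx": 0,"dy": 0,"dz": -0.86,"jaw": -1},{"ax": 0,"ay": 0,"az": -0.38,"dx": 0,"dy": 0,"dz": -0.865,"jaw": -1},{"ax": 0,"ay": 0,"az": -0.47,"dx": 0,"dy": 0,"dz": -0.865,"jaw": -1},{"ax": 0,"ay": 0,"az": -0.56,"dx": 0,"dy": 0,"dz": -0.865,"jaw": -1},{"ax": 0,"ay": 0,"az": -0.65,"dx": 0,"dy": 0,"dz": -0.865,"jaw": -1},{"ax": 0,"ay": 0,"az": -0.74,"dx": 0,"dy": 0,"dz": -0.865,"jaw": -1},{"ax": 0,"ay": 0,"az": -0.83,"dx": 0,"dy": 0,"dz": -0.865,"jaw": -1},{"ax": 0,"ay": 0,"az": -0.92,"dx": 0,"dy": 0,"dz": -0.865,"jaw": -1},{"ax": 0,"ay": 0,"az": -0.98,"dx": 0,"dy": 0,"dz": -0.865,"jaw": -1},{"ax": 0,"ay": 0,"az": -0.98,"dx": 0,"dy": 0,"dz": -0.865,"jaw": -1}])

```text
t: 20.25
position: [0.4523, 0.1792, 0.2791]
tool_rot: [-180.0, 0.0, 65.3]
ft_force: [-0.0, -0.4, -2.3]
opening: 0.0395
finger_force: 46.2
```

Run:
```python
from h import *
import cv2
s=r.state();print(s['position'],s['tool_rot'],s['opening'])
to(row(.176),.275,YAW+90)
a=r.read_camera("scene");cv2.imwrite("pics/s6.png",cv2.resize(a[120:280,240:440],None,fx=3.6,fy=3.6,interpolation=cv2.INTER_CUBIC))
```

```text
[0.45231533 0.17916729 0.27907208] [-1.79986259e+02  1.79293693e-02  6.53425990e+01] 0.03945327288184125
d [-0.336   0.8062  0.0135] a [-0.0002  0.0002 -0.1984] mm 262.0
```

View pics/s6.png

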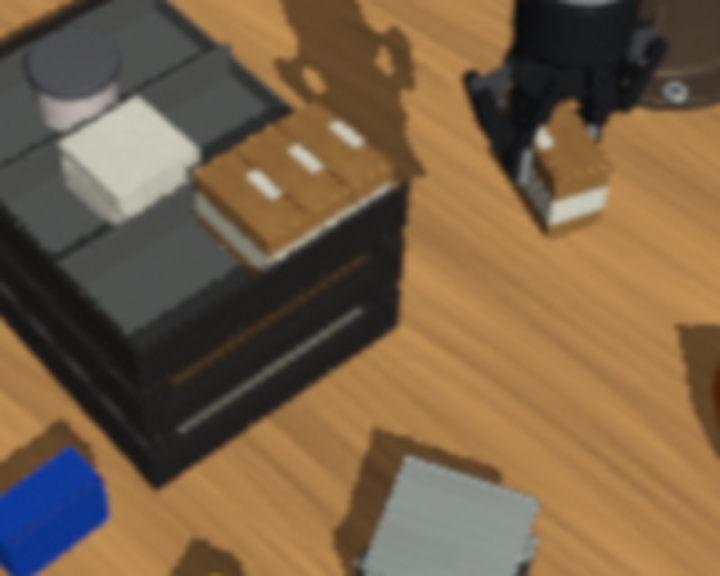

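Three cartons stand in a tight row (labels at (347,133), (305,158) and (264,184)). The fourth is held upright at (570,180), so I'll carry it over.

>>> send_rows(steps=[{"ax": 0,"ay": 0,"az": -0.07,"dx": -0.03,"dy": 0.08,"dz": 0,"jaw": -1},{"ax": 0,"ay": 0,"az": -0.15,"dx": -0.08,"dy": 0.19,"dz": 0,"jaw": -1},{"ax": 0,"ay": 0,"az": -0.198,"dx": -0.14,"dy": 0.33,"dz": 0,"jaw": -1},{"ax": 0,"ay": 0,"az": -0.198,"dx": -0.2,"dy": 0.47,"dz": 0,"jaw": -1},{"ax": 0,"ay": 0,"az": -0.198,"dx": -0.26,"dy": 0.61,"dz": 0,"jaw": -1},{"ax": 0,"ay": 0,"az": -0.198,"dx": -0.31,"dy": 0.73,"dz": 0,"jaw": -1},{"ax": 0,"ay": 0,"az": -0.198,"dx": -0.336,"dy": 0.806,"dz": 0,"jaw": -1},{"ax": 0,"ay": 0,"az": -0.198,"dx": -0.336,"dy": 0.806,"dz": 0,"jaw": -1},{"ax": 0,"ay": 0,"az": -0.198,"dx": -0.336,"dy": 0.806,"dz": 0,"jaw": -1}])

```text
t: 21.2
position: [0.6298, -0.0136, 0.2785]
tool_rot: [-179.9, -0.0, 82.9]
ft_force: [-0.2, -0.2, -2.3]
opening: 0.0392
finger_force: 46.5
```

Run:
```python
from h import *
s=r.state();print(s['position'],s['tool_rot'],s['opening'])
to(row(.175),.172,YAW+90)
```

```text
[ 0.62978808 -0.01357057  0.27848581] [-1.79926472e+02 -3.41875790e-03  8.29271104e+01] 0.03918155003054439
d [ 0.0008 -0.0021  0.355 ] a [-0.0008 -0.     -0.003 ] mm 106.0
```

>>> send_rows(steps=[{"ax": 0,"ay": 0,"az": -0.003,"dx": 0.001,"dy": -0.002,"dz": 0.08,"jaw": -1},{"ax": 0,"ay": 0,"az": -0.003,"dx": 0.001,"dy": -0.002,"dz": 0.17,"jaw": -1},{"ax": 0,"ay": 0,"az": -0.003,"dx": 0.001,"dy": -0.002,"dz": 0.23,"jaw": -1},{"ax": 0,"ay": 0,"az": -0.003,"dx": 0.001,"dy": -0.002,"dz": 0.27,"jaw": -1},{"ax": 0,"ay": 0,"az": -0.003,"dx": 0.001,"dy": -0.002,"dz": 0.3,"jaw": -1},{"ax": 0,"ay": 0,"az": -0.003,"dx": 0.001,"dy": -0.002,"dz": 0.33,"jaw": -1},{"ax": 0,"ay": 0,"az": -0.003,"dx": 0.001,"dy": -0.002,"dz": 0.35,"jaw": -1},{"ax": 0,"ay": 0,"az": -0.003,"dx": 0.001,"dy": -0.002,"dz": 0.35,"jaw": -1}])

```text
t: 22.0
position: [0.6294, -0.013, 0.1736]
tool_rot: [-180.0, 0.0, 83.3]
ft_force: [0.1, 0.2, -1.8]
opening: 0.0395
finger_force: 46.5
```

>>> send_rows(steps=[{"ax": 0,"ay": 0,"az": 0,"dx": 0,"dy": 0,"dz": 0.012,"jaw": -1},{"ax": 0,"ay": 0,"az": 0,"dx": 0,"dy": 0,"dz": 0.024,"jaw": -1},{"ax": 0,"ay": 0,"az": 0,"dx": 0,"dy": 0,"dz": 0.033,"jaw": -1},{"ax": 0,"ay": 0,"az": 0,"dx": 0,"dy": 0,"dz": 0.04,"jaw": -1},{"ax": 0,"ay": 0,"az": 0,"dx": 0,"dy": 0,"dz": 0.04,"jaw": -1}])

```text
t: 22.5
position: [0.6295, -0.0131, 0.1618]
tool_rot: [-180.0, 0.0, 83.4]
ft_force: [0.7, -0.9, -1.8]
opening: 0.0392
finger_force: 46.5
```

>>> send_rows(steps=[{"ax": 0,"ay": 0,"az": 0,"dx": 0,"dy": 0,"dz": 0.004,"jaw": -1},{"ax": 0,"ay": 0,"az": 0,"dx": 0,"dy": 0,"dz": 0.008,"jaw": -1},{"ax": 0,"ay": 0,"az": 0,"dx": 0,"dy": 0,"dz": 0.008,"jaw": -1}])

```text
t: 22.8
position: [0.6297, -0.0132, 0.1615]
tool_rot: [179.9, 0.0, 83.4]
ft_force: [-5.2, -0.2, 12.0]
opening: 0.0394
finger_force: 48.1
```

On the floor; release and lift, then turn to the pushing pose.

>>> send_rows(steps=[{"ax": 0,"ay": 0,"az": 0,"dx": 0,"dy": 0,"dz": -0.004,"jaw": -1},{"ax": 0,"ay": 0,"az": 0,"dx": 0,"dy": 0,"dz": -0.004,"jaw": 0.25},{"ax": 0,"ay": 0,"az": 0,"dx": 0,"dy": 0,"dz": -0.004,"jaw": 0.25},{"ax": 0,"ay": 0,"az": 0,"dx": 0,"dy": 0,"dz": -0.004,"jaw": 0.25},{"ax": 0,"ay": 0,"az": 0,"dx": 0,"dy": 0,"dz": -0.08,"jaw": 0.25},{"ax": 0,"ay": 0,"az": 0,"dx": 0,"dy": 0,"dz": -0.2,"jaw": 0.25},{"ax": 0,"ay": 0,"az": 0,"dx": 0,"dy": 0,"dz": -0.3,"jaw": 0.2},{"ax": 0,"ay": 0,"az": 0.09,"dx": 0,"dy": 0.04,"dz": -0.33,"jaw": 0.2},{"ax": 0,"ay": 0,"az": 0.18,"dx": 0,"dy": 0.08,"dz": -0.33,"jaw": 0.2},{"ax": 0,"ay": 0,"az": 0.27,"dx": 0,"dy": 0.12,"dz": -0.33,"jaw": 0.2},{"ax": 0,"ay": 0,"az": 0.36,"dx": 0,"dy": 0.145,"dz": -0.33,"jaw": 0.2},{"ax": 0,"ay": 0,"az": 0.45,"dx": 0,"dy": 0.145,"dz": -0.33,"jaw": 0.2},{"ax": 0,"ay": 0,"az": 0.54,"dx": 0,"dy": 0.145,"dz": -0.33,"jaw": 0.2},{"ax": 0,"ay": 0,"az": 0.63,"dx": 0,"dy": 0.145,"dz": -0.33,"jaw": 0.2},{"ax": 0,"ay": 0,"az": 0.72,"dx": 0,"dy": 0.145,"dz": -0.33,"jaw": 0.2},{"ax": 0,"ay": 0,"az": 0.81,"dx": 0,"dy": 0.145,"dz": -0.33,"jaw": 0.2},{"ax": 0,"ay": 0,"az": 0.9,"dx": 0,"dy": 0.145,"dz": -0.33,"jaw": 0.2},{"ax": 0,"ay": 0,"az": 1,"dx": 0,"dy": 0.145,"dz": -0.33,"jaw": 0.2},{"ax": 0,"ay": 0,"az": 1,"dx": 0,"dy": 0.145,"dz": -0.33,"jaw": 0.2}])

```text
t: 24.7
position: [0.6728, -0.0182, 0.2585]
tool_rot: [180.0, 0.0, -6.8]
ft_force: [-0.2, -0.9, -0.5]
opening: 0.0513
finger_force: 0.0
```

Run:
```python
from h import *
s=r.state();print(s['position'],s['tool_rot'],s['opening'])
f=to(row(.2175),.157,YAW);to(row(.172),.157,YAW,f)
```

```text
[ 0.67280559 -0.01815278  0.25848907] [ 1.79995068e+02  1.08521781e-02 -6.79481510e+00] 0.051349511053920376
d [-0.005   0.0009  0.3383] a [0.0001 0.0001 0.0001] mm 102.0
d [-0.1517 -0.     -0.    ] a [0. 0. 0.] mm 45.0
```

>>> send_rows(steps=[{"ax": 0,"ay": 0,"az": 0,"dx": -0.004,"dy": 0,"dz": 0.08,"jaw": 0.2},{"ax": 0,"ay": 0,"az": 0,"dx": -0.004,"dy": 0,"dz": 0.16,"jaw": 0.2},{"ax": 0,"ay": 0,"az": 0,"dx": -0.004,"dy": 0,"dz": 0.22,"jaw": 0.2},{"ax": 0,"ay": 0,"az": 0,"dx": -0.004,"dy": 0,"dz": 0.27,"jaw": 0.2},{"ax": 0,"ay": 0,"az": 0,"dx": -0.004,"dy": 0,"dz": 0.31,"jaw": 0.2},{"ax": 0,"ay": 0,"az": 0,"dx": -0.004,"dy": 0,"dz": 0.338,"jaw": 0.2},{"ax": 0,"ay": 0,"az": 0,"dx": -0.004,"dy": 0,"dz": 0.338,"jaw": 0.2},{"ax": 0,"ay": 0,"az": 0,"dx": -0.02,"dy": 0,"dz": 0.338,"jaw": 0.2},{"ax": 0,"ay": 0,"az": 0,"dx": -0.04,"dy": 0,"dz": 0.338,"jaw": 0.2},{"ax": 0,"ay": 0,"az": 0,"dx": -0.065,"dy": 0,"dz": 0.338,"jaw": 0.2},{"ax": 0,"ay": 0,"az": 0,"dx": -0.09,"dy": 0,"dz": 0.338,"jaw": 0.2},{"ax": 0,"ay": 0,"az": 0,"dx": -0.11,"dy": 0,"dz": 0.338,"jaw": 0.2},{"ax": 0,"ay": 0,"az": 0,"dx": -0.125,"dy": 0,"dz": 0.338,"jaw": 0.2},{"ax": 0,"ay": 0,"az": 0,"dx": -0.135,"dy": 0,"dz": 0.338,"jaw": 0.2},{"ax": 0,"ay": 0,"az": 0,"dx": -0.145,"dy": 0,"dz": 0.338,"jaw": 0.2}])

```text
t: 26.2
position: [0.6295, -0.0131, 0.1574]
tool_rot: [180.0, -0.0, -6.6]
ft_force: [2.6, -0.9, 1.9]
opening: 0.0511
finger_force: 0.5
```

>>> send_rows(steps=[{"ax": 0,"ay": 0,"az": 0,"dx": -0.007,"dy": 0,"dz": 0,"jaw": 0.2},{"ax": 0,"ay": 0,"az": 0,"dx": -0.014,"dy": 0,"dz": 0,"jaw": 0.2},{"ax": 0,"ay": 0,"az": 0,"dx": -0.02,"dy": 0,"dz": 0,"jaw": 0.2},{"ax": 0,"ay": 0,"az": 0,"dx": -0.02,"dy": 0,"dz": 0,"jaw": 0.2},{"ax": 0,"ay": 0,"az": 0,"dx": -0.02,"dy": 0,"dz": 0,"jaw": 0.2}])

```text
t: 26.7
position: [0.6266, -0.0132, 0.1582]
tool_rot: [180.0, -0.4, -6.7]
ft_force: [16.4, -3.5, 0.3]
opening: 0.0512
finger_force: 0.0
```

Closed up. Back off, lift, move clear and look.

>>> send_rows(steps=[{"ax": 0,"ay": 0,"az": 0,"dx": 0.03,"dy": 0,"dz": 0,"jaw": 0.2},{"ax": 0,"ay": 0,"az": 0,"dx": 0.03,"dy": 0,"dz": -0.1,"jaw": 0.2},{"ax": 0,"ay": 0,"az": 0,"dx": 0.03,"dy": 0,"dz": -0.25,"jaw": 0.2},{"ax": 0,"ay": 0,"az": 0,"dx": 0.03,"dy": 0,"dz": -0.4,"jaw": 0.2},{"ax": 0,"ay": 0,"az": 0,"dx": 0,"dy": 0.15,"dz": -0.5,"jaw": 0.2},{"ax": 0,"ay": 0,"az": 0,"dx": 0,"dy": 0.3,"dz": -0.5,"jaw": 0.2},{"ax": 0,"ay": 0,"az": 0,"dx": 0,"dy": 0.5,"dz": -0.5,"jaw": 0.2},{"ax": 0,"ay": 0,"az": 0,"dx": 0,"dy": 0.7,"dz": -0.5,"jaw": 0.2},{"ax": 0,"ay": 0,"az": 0,"dx": 0,"dy": 0.9,"dz": -0.5,"jaw": 0.2},{"ax": 0,"ay": 0,"az": 0,"dx": 0,"dy": 1,"dz": -0.5,"jaw": 0.2},{"ax": 0,"ay": 0,"az": 0,"dx": 0,"dy": 1,"dz": -0.5,"jaw": 0.2},{"ax": 0,"ay": 0,"az": 0,"dx": 0,"dy": 1,"dz": -0.5,"jaw": 0.2}])

```text
t: 27.9
position: [0.5882, -0.3119, 0.3063]
tool_rot: [-179.9, 0.1, -6.8]
ft_force: [-0.3, 1.1, 0.7]
opening: 0.0515
finger_force: 0.0
```

Run:
```python
from h import *
import cv2
a=r.read_camera("top");cv2.imwrite("pics/c7.png",cv2.resize(a[118:258,292:462],None,fx=4.2,fy=4.2,interpolation=cv2.INTER_CUBIC))
print(r.state()['joint_vel'])
```

```text
[ 1.98557029 -0.92758083  0.57153871  0.08153957 -0.1978081   0.31452409]
```

View pics/c7.png

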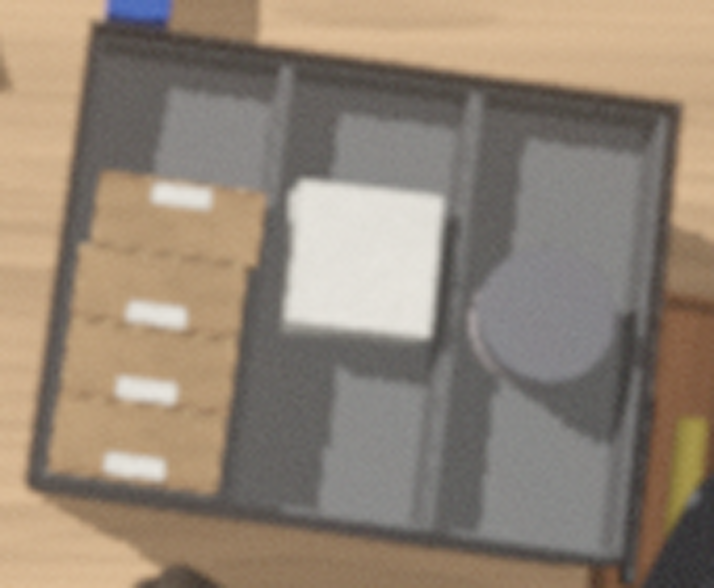

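The row is closed: labels at (180,196), (156,315), (147,390) and (135,466), all square. The fourth carton is a few millimetres off to the right, well within tolerance. The tub and note pads haven't moved.

```bash
python3 -c "
from cell import r
print(r.close_job())"
```

```text
the job is handed in; nothing more can be done
None
```

I handed the job in at about 28 s: both old cartons were slid to the front lip, and the last picture shows both new ones closed up behind them, square, with the tub and note pads unmoved; the hand-in call gave no verdict.

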